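# Change over the test trays: shut the empty one, draw out the loaded one

### The job

Two alike slide stations stand side by side on the lab bench. First push the empty tray fully home; then hook a fingertip behind the lip of the other tray, the one with the actuator standing on it, and draw it all the way out to its stop. Do it by touch alone: do not pinch the lip of the loaded tray, do not touch the actuator but keep it standing upright where it is on its tray, and leave everything else on the bench where it is.

Things in the scene. Friction and masses are not known exactly. Their poses are not given: they have to be found in the camera images.
- empty_tray (a joint): how far the empty tray is drawn out, in m: 0 = fully home against its rear stop, 0.12 = fully out against its front stop. The tray slides level and straight on its rail, with about 2.5 N of rail friction, and stays where it is left; it starts well out (0.07 to 0.12). It has nothing on it
- loaded_tray (a joint): how far the loaded tray is drawn out, in m: 0 = fully home against its rear stop, 0.12 = fully out against its front stop. The tray slides level and straight on its rail, with about 2.5 N of rail friction, and stays where it is left; it starts home or up to 0.015 out. The actuator stands on its floor
- empty_lip (a point): middle of the top edge of the empty tray's lip, 60 mm above the bench. The lip is an upright plate, 108 mm wide, 10 mm thick (the point is mid-thickness), at the tray's front end, 42 mm above the tray floor. x is level and points back into the station (the way home); the tray draws out along -x, roughly to the robot; y runs along the lip
- loaded_lip (a point): middle of the top edge of the loaded tray's lip, 60 mm above the bench. The lip is an upright plate, 108 mm wide, 10 mm thick (the point is mid-thickness), at the tray's front end, 42 mm above the tray floor. x is level and points back into the station (the way home); the tray draws out along -x, roughly to the robot; y runs along the lip. Bare floor behind it. Rules call its front half loaded_tray_c3, rear half c4
- loaded_station: fixed base of the loaded slide station, 300 x 130 mm, side rails 30 mm high, a bridge 186 mm high over its rear (front face 98 mm behind the origin). Origin at the centre of its underside; x points back along the rail. Two alike stations stand side by side, in either place. Tray floor 18 mm above the bench, tray walls up to 30 mm
- empty_station: fixed base of the empty slide station, 300 x 130 mm, side rails 30 mm high, a bridge 186 mm high over its rear (front face 98 mm behind the origin). Origin at the centre of its underside; x points back along the rail. Two alike stations stand side by side, in either place. Tray floor 18 mm above the bench, tray walls up to 30 mm
- actuator: a small upright actuator stage, black with aluminium ends and a brass stub on top, 36 mm across and 80 mm tall, about 0.2 kg, standing loose on the floor of the loaded tray about 115 to 165 mm behind the lip; origin at the centre of its underside, z up its axis. It topples if the tray is jerked
- fitting: a brass hose fitting standing upright on the bench between the two stations, 20 mm wide and 36 mm tall; origin at the centre of its underside. To be left alone
- screwdriver: a screwdriver, 170 mm long, lying on the bench across the front, nearer the robot than the trays ever come; origin near its middle. To be left alone
- mouse: a black computer mouse on the bench, 105 x 60 x 33 mm, at the side; origin at the centre of its underside. To be left alone
- meter: a grey hand-held multimeter lying on the bench, 150 x 75 x 40 mm, at the side; origin at the centre of its underside. To be left alone
- tape_roll: a black roll of tape lying flat, 76 mm across and 19 mm high, at the side; origin at the centre of its underside. To be left alone
- screw_jar: a small clear jar with a white cap, 56 mm across and 60 mm tall, at the side; origin at the centre of its underside. To be left alone
- lying_cylinder: a pneumatic cylinder lying on the bench, about 200 mm long and 30 mm high, at the side; origin on its underside, near its middle. To be left alone
Things that resemble listed ones, but are neither listed nor needed, are in the scene too. Leave any brown, green or orange look-alike of the actuator alone.

How it is judged:
By the outcome, as a careful person would: the job done as asked, in the order asked, and still so for the second after the job is handed in, with the robot touching nothing.
It also fails if it takes over 51 s, if anything falls off the work surface, if the arm or the gripper's body presses on something with over 40 N, if the wrist force passes 120 N, or if a joint passes its speed limit or range.

### The arm

A 6-joint arm with a two-finger parallel gripper is mounted at the origin on the work surface. World frame = base frame: x ahead of the robot, y to its left, z up, the work surface at z = 0. Lengths are in mm, angles in rad, forces in N, time in s.
With the tool pointing down it reaches from about 350 to 775 mm from the base axis. Payload 7.3 kg.
Tool frame: the origin (TCP) lies midway between the tips of the shut fingers; the grasp point (between the pads) lies 19 mm behind it; x points along the fingers, z is the direction in which the jaws open and shut, and the axes are right-handed (so a half turn about x gives the same grasp; the last joint's range is limited). The gripper opens to 92 mm and grips with 3 to 60 N. Pads are 19 mm wide; open, the fingers measure 130 mm over their backs; the gripper's body (75 mm by 190 mm) begins 47 mm behind the grasp point.
Start: joints at [1.193, 0.342, 1.524, -0, 1.275, -0.146], TCP at [120.592, 510.982, 226.741] pointing down, gripper open.
Joint ranges: [-2.53, 2.53], [-0.77, 2.02], [0.04, 2.7], [-1, 4.14], [0.28, 2.66], [-3.11, 3.11]. Speed limits (rad/s): [2.57, 2.57, 3.14, 3.14, 3.14, 3.14].

### API

Orientations are given as [roll, pitch, yaw] about the fixed x, y, z axes, in that order (R = Rz(yaw) Ry(pitch) Rx(roll)).
In Python, from bench import manip gives the robot as it stands.
- The arm moves only by the tool carry_out, never from a script. Its argument "targets" is a list of rows, each an object with "rotation": the turn, a rotation vector about the tool's x, y, z as a fraction of full scale, a list of three; "delta_pos": the shift along the tool's x, y, z as a fraction of full scale, a list of three; "jaw": the gripper command: -1 is fully open, 1 is shut, values between are in proportion. In form: [{"rotation": [wx, wy, wz], "delta_pos": [x, y, z], "jaw": jaw}, ...]. A call has 1 to 5 rows; each row is the pose to reach, as a shift and turn from the pose measured when the call began, along the tool's axes at that moment; what a row does not reach only later rows make up. Full scale, the value 1, is 200 mm for a shift and 60 degrees for a turn. A row lasts 1/10 s, in which the tool goes at most 50 mm and 8.59 degrees, less where a joint would pass 70% of its speed; a pose out of reach is approached as far as the arm can. A call with a number of a shift or a turn outside -1 to 1 is refused whole. A call with a gripper value outside its range is refused whole. The fingers move at their own pace and stop on an object; "grip_force" is the grip in N (left out, the last holds). Time passes only in rows, so rows that repeat a pose let the fingers close. It gives the time, the measured TCP pose, the force and the opening at its end, in the units of the state.
- manip.observe(): the state, without advancing time (a new reading comes with each control period).
- manip.grab_frame(name): name is "side" or "top"; returns a dict with "color" (420x560x3 uint8, red, green, blue), "K" (3x3 intrinsics, pixels), "k1" (the pictures are not rectified: a ray, as slopes to the right and down, at radius r is drawn at 1 + k1 r^2 times it, then the intrinsics apply), "cam_to_world" (4x4, takes a point from camera to world coordinates). Camera axes: x right, y down, z forward; pixel columns grow to the right and rows downward; lengths in mm; the calibration is good to about 2 mm. A picture is of the moment at which its call begins. There is no depth.
- manip.finish_job(): hands the job in, once; it reports no verdict.
The state is a dict: "clock": time; "joint_pos": joint angles; "joint_velocities": joint speeds; "tau": joint torques, N m; "tcp_pos": TCP position; "eef_rot": TCP orientation; "contact_force": force on the tool from outside, world axes, zero at the start; "wrist_torque": the same for the moment, N m; "finger_gap": finger opening in mm.
Only numpy, scipy, OpenCV 4.12 (cv2) and the standard library are available. Lean on these libraries where they do the work, as an engineer would, in place of code of your own. Each camera call takes 0.05 s, during which the arm holds its last target.

## Working session

There is one attempt and no reset: what is moved stays moved. The work goes in short steps, Python scripts to look and compute and a tool call to move; the robot and the scene stay as the last step left them, time stands still between calls to the robot, and variables do not carry over. Pictures are saved under pics/ and viewed, and the job is handed in when it is done.

Besides the shell and the picture viewer there is one more tool, called after "Call:" as name(argument=value, ...) on one line, values as JSON. carry_out: Moves the arm, as the interface text tells. Its arguments: {"type":"object","properties":{"targets":{"type":"array","items":{"type":"object","properties":{"rotation":{"type":"array","items":{"type":"number","minimum":-1,"maximum":1}},"delta_pos":{"type":"array","items":{"type":"number","minimum":-1,"maximum":1}},"jaw":{"type":"number"}}}},"grip_force":{"type":"number"}},"required":["targets"]}

```bash
mkdir -p pics; cat > h.py <<'E'
import numpy as np, cv2
from bench import manip
def snap(n,tag):
    f=manip.grab_frame(n); cv2.imwrite(f'pics/{tag}.png',f['color'][:,:,::-1]); np.savez(f'pics/{tag}.npz',**f); return f
def load(tag): return np.load(f'pics/{tag}.npz')
def ray(f,u,v):
    K=f['K'];k=float(f['k1'])
    p=cv2.undistortPoints(np.array([[[u,v]]],float),K,np.array([k,0,0,0.]))[0,0]
    T=f['cam_to_world'];return T[:3,3],T[:3,:3]@np.array([p[0],p[1],1])
def onz(f,u,v,z):
    o,d=ray(f,u,v);return (o+d*(z-o[2])/d[2]).round(1)
def proj(f,P):
    T=np.linalg.inv(f['cam_to_world']);p=T[:3,:3]@np.array(P)+T[:3,3];x=p[:2]/p[2];x=x*(1+float(f['k1'])*(x@x));return (f['K'][:2,:2]@x+f['K'][:2,2]).round(1)
E
python3 - <<'E'
from h import *
for n in('top','side'):
    f=snap(n,n+'0'); print(f['K'],f['k1'],f['cam_to_world'])
s=manip.observe();print(s)
E
```

```text
[[433.78255463   0.         273.91675517]
 [  0.         433.78255463 210.16755813]
 [  0.           0.           1.        ]] -0.09837034745271 [[ 2.67581761e-02 -9.92859175e-01  1.16252560e-01  4.80297527e+02]
 [-9.99625519e-01 -2.72426691e-02 -2.58040199e-03 -1.04932007e+01]
 [ 5.72900583e-03 -1.16139979e-01 -9.93216333e-01  1.11799796e+03]
 [ 0.00000000e+00  0.00000000e+00  0.00000000e+00  1.00000000e+00]]
[[412.51854435   0.         279.4224338 ]
 [  0.         412.51854435 208.81127217]
 [  0.           0.           1.        ]] -0.04545920543239666 [[ 9.41943487e-01 -2.04404082e-01  2.66385884e-01  3.49980466e+02]
 [-3.35666408e-01 -5.53394514e-01  7.62287724e-01 -7.85804789e+02]
 [-8.39823575e-03 -8.07448750e-01 -5.89877942e-01  6.71641826e+02]
 [ 0.00000000e+00  0.00000000e+00  0.00000000e+00  1.00000000e+00]]
{'clock': 0.1, 'joint_pos': array([ 1.19300917e+00,  3.42627333e-01,  1.52489430e+00, -9.08935385e-07,
        1.27537195e+00, -1.46034161e-01]), 'joint_velocities': array([-1.93117736e-04, -1.74705493e-03, -4.74920535e-04,  1.61411758e-03,
        7.54909859e-04,  4.48854000e-05]), 'tau': array([ 2.71480283e-03, -4.32004881e+01, -2.44694602e+01,  7.20136170e-02,
        5.25410031e-02, -3.36990263e-05]), 'tcp_pos': array([120.45265519, 510.64387667, 226.1372845 ]), 'eef_rot': array([ 2.99622664,  1.56949539, -1.94791508]), 'contact_force': array([-0.38801512,  0.42794615,  0.47880462]), 'wrist_torque': array([-0.0384276 ,  0.0034362 ,  0.00278935]), 'finger_gap': 91.51979961064659}
```

View pics/top0.png

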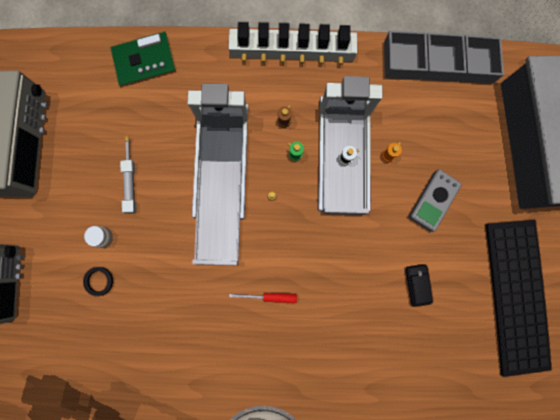

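View pics/side0.png

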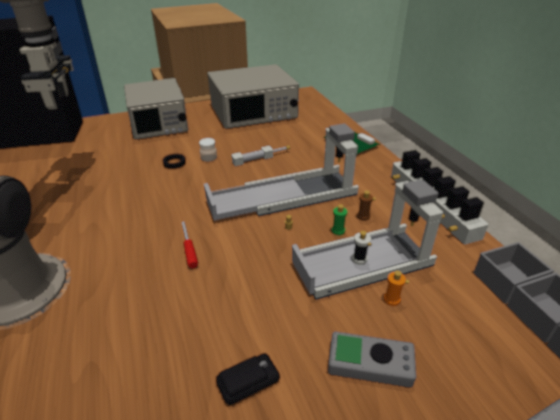

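The empty tray is on the left: its lip is near (217,263) in the top view. The loaded tray is on the right, with its lip near (346,212) and the actuator at (349,153). I'll zoom in on both lips.

```bash
python3 - <<'E'
from h import *
a=cv2.imread('pics/top0.png');
A=cv2.resize(a[225:275,185:250],None,fx=6,fy=6,interpolation=cv2.INTER_CUBIC)
B=cv2.resize(a[175:225,313:378],None,fx=6,fy=6,interpolation=cv2.INTER_CUBIC)
cv2.imwrite('pics/z.png',np.hstack([A,B]))
b=cv2.imread('pics/side0.png')
A=cv2.resize(b[170:230,200:260],None,fx=6,fy=6,interpolation=cv2.INTER_CUBIC)
B=cv2.resize(b[235:295,285:345],None,fx=6,fy=6,interpolation=cv2.INTER_CUBIC)
cv2.imwrite('pics/z2.png',np.hstack([A,B]))
E
```

```text
(no output)
```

View pics/z.png

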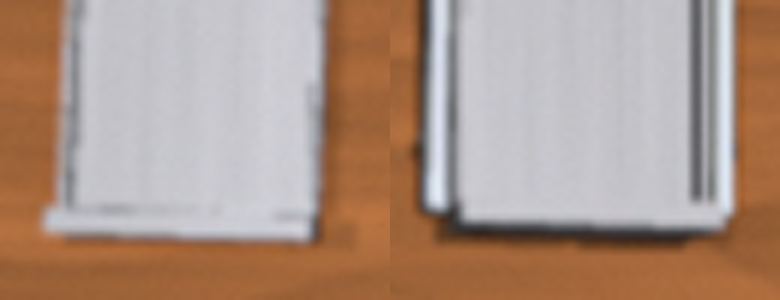

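View pics/z2.png

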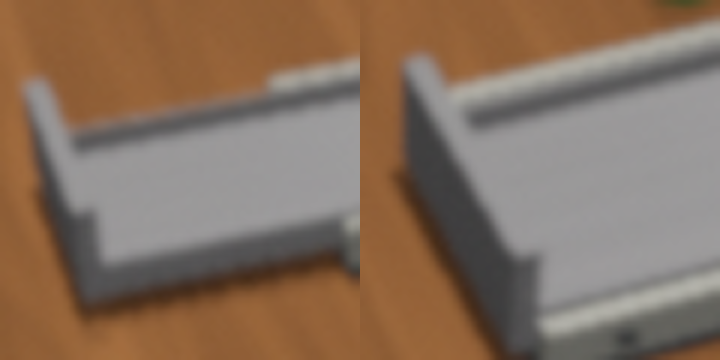

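```bash
python3 - <<'E'
from h import *
t=load('top0');s=load('side0')
for n,(l,r,sl,sr) in dict(empty=((192.8,262),(237.4,263),(205.8,184.2),(214.2,205)),loaded=((323.8,210.8),(369.3,211.6),(294.2,245),(313.3,277.7))).items():
    L=onz(t,*l,60);R=onz(t,*r,60);print(n,L,R,(L+R)/2,np.linalg.norm(L-R),'yaw',np.degrees(np.arctan2(-(L-R)[0],(L-R)[1])),'side',onz(s,*sl,60),onz(s,*sr,60))
# station edges on loaded: rail top z30 rear/front; 
print('actuator top',onz(t,347,152,80), 'front rail L e', onz(t,194,216,30),onz(t,243,217,30),'loaded rails',onz(t,320.5,209.5,30),onz(t,369,211,30))
print('fitting',onz(t,271,196,36),'sd',onz(t,229,296,10),onz(t,297,298,15))
a=cv2.imread('pics/top0.png')
cv2.imwrite('pics/z3.png',cv2.resize(a[70:220,180:400],None,fx=3.6,fy=3.6,interpolation=cv2.INTER_CUBIC))
E
```

```text
empty [471.9 180.5  60. ] [472.7  71.8  60. ] [472.3  126.15  60.  ] 108.70294384238174 yaw 0.42167245678976284 side [474.8 182.8  60. ] [475.4  77.9  60. ]
loaded [ 605.9 -136.    60. ] [ 607.  -248.8   60. ] [ 606.45 -192.4    60.  ] 112.80536334767068 yaw 0.5587177281555029 side [ 611.1 -136.6   60. ] [ 611.  -244.6   60. ]
actuator top [ 750.8 -189.2   80. ] front rail L e [587.3 188.2  30. ] [588.2  64.1  30. ] loaded rails [ 612.6 -131.1   30. ] [ 612.1 -254.8   30. ]
fitting [642.7  -5.   36. ] sd [388.8  94.1  10. ] [388.9 -77.3  15. ]
```

View pics/z3.png

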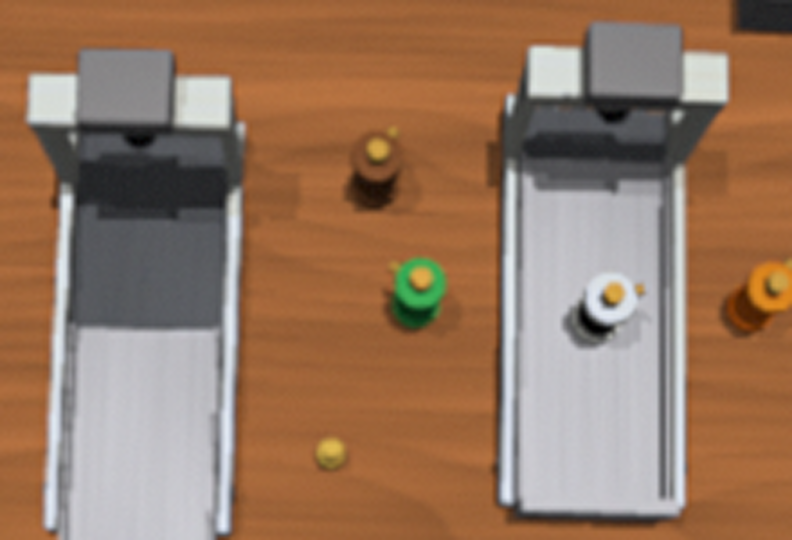

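```bash
python3 - <<'E'
from h import *
t=load('top0')
c=lambda x,y:onz(t,x/3.6+180-.36,y/3.6+70-.36,30)
for n,p,q in (('eL',(45,525),(66,200)),('eR',(230,530),(242,130)),('lL',(499,500),(508,100)),('lR',(684,510),(682,170))):
    P=c(*p);Q=c(*q);print(n,P,Q,'yaw',np.degrees(np.arctan2((Q-P)[1],(Q-P)[0])))
s=manip.observe()
from scipy.spatial.transform import Rotation as R
print(R.from_euler('xyz',s['eef_rot']).as_matrix().round(3))
E
```

```text
eL [588.5 193.   30. ] [824.6 190.   30. ] yaw -0.7279885165850369
eR [588.6  62.8  30. ] [880.4  64.7  30. ] yaw 0.373065259201081
lL [ 614.9 -125.4   30. ] [ 909.2 -128.4   30. ] yaw -0.584034608366793
lR [ 611.4 -256.5   30. ] [ 860.5 -255.9   30. ] yaw 0.13800642804307403
[[-0.    -0.973  0.23 ]
 [-0.001  0.23   0.973]
 [-1.     0.    -0.001]]
```

Call:
carry_out(targets=[{"rotation": [-0.2217,0,0],"delta_pos": [0.4,-1,-0.75],"jaw": 1},{"rotation": [-0.2217,0,0],"delta_pos": [0.4,-1,-0.75],"jaw": 1},{"rotation": [-0.2217,0,0],"delta_pos": [0.4,-1,-0.75],"jaw": 1},{"rotation": [-0.2217,0,0],"delta_pos": [0.4,-1,-0.75],"jaw": 1},{"rotation": [-0.2217,0,0],"delta_pos": [0.4,-1,-0.75],"jaw": 1}], grip_force=20)

```text
clock: 0.6
tcp_pos: [271.6, 328.7, 150.5]
eef_rot: [2.841, 1.569, -1.871]
contact_force: [0.8, 0.2, 0.1]
finger_gap: 56.5
```

```bash
cat >> h.py <<'E'
from scipy.spatial.transform import Rotation as Rn
def goal(p):
    s=manip.observe();R=Rn.from_euler('xyz',s['eef_rot']);G=Rn.from_matrix(np.array([[0,-1,0],[0,0,1],[-1,0,0.]]))
    print('t',round(float(s['clock']),2),'tcp',s['tcp_pos'].round(1),'F',s['contact_force'].round(1),'gap',round(float(s['finger_gap']),1),'j',s['joint_pos'].round(2))
    print('delta',(R.inv().apply(np.array(p)-s['tcp_pos'])/200).round(4),'rot',((R.inv()*G).as_rotvec()/np.radians(60)).round(4))
E
python3 -c "
from h import *
goal([435,126,110])"
```

```text
t 0.6 tcp [271.6 328.7 150.5] F [0.8 0.2 0.1] gap 56.5 j [ 0.7   0.25  1.89 -0.    1.   -0.87]
delta [ 0.2037 -0.8162 -1.0138] rot [ 0.001  -0.0012 -0.0004]
```

Call:
carry_out(targets=[{"rotation": [0,0,0],"delta_pos": [0.2,-0.81,-1],"jaw": 1},{"rotation": [0,0,0],"delta_pos": [0.2,-0.81,-1],"jaw": 1},{"rotation": [0,0,0],"delta_pos": [0.2,-0.81,-1],"jaw": 1},{"rotation": [0,0,0],"delta_pos": [0.2,-0.81,-1],"jaw": 1},{"rotation": [0,0,0],"delta_pos": [0.2,-0.81,-1],"jaw": 1}])

```text
clock: 1.1
tcp_pos: [427.0, 136.2, 112.2]
eef_rot: [2.674, 1.569, -2.037]
contact_force: [2.0, 0.8, 0.1]
finger_gap: 16.2
```

Call:
carry_out(targets=[{"rotation": [0,0,0],"delta_pos": [0,0,-0.1],"jaw": 1},{"rotation": [0,0,0],"delta_pos": [0,0,-0.1],"jaw": 1},{"rotation": [0,0,0],"delta_pos": [0,0,-0.1],"jaw": 1},{"rotation": [0,0,0],"delta_pos": [0,0,-0.1],"jaw": 1}])

```text
clock: 1.5
tcp_pos: [426.6, 117.2, 112.3]
eef_rot: [2.506, 1.57, -2.205]
contact_force: [-1.3, 0.8, 0.1]
finger_gap: 0.3
```

```bash
python3 -c "
from h import *
snap('top','top1');snap('side','side1')
goal([440,126,38])"
```

```text
t 1.6 tcp [426.7 117.4 112.4] F [ 1.  -0.   0.2] gap 0.8 j [ 0.1   0.33  1.9  -0.    0.91 -1.48]
delta [ 0.3719 -0.0669  0.0432] rot [ 0.0026 -0.0009 -0.0003]
```

View pics/side1.png

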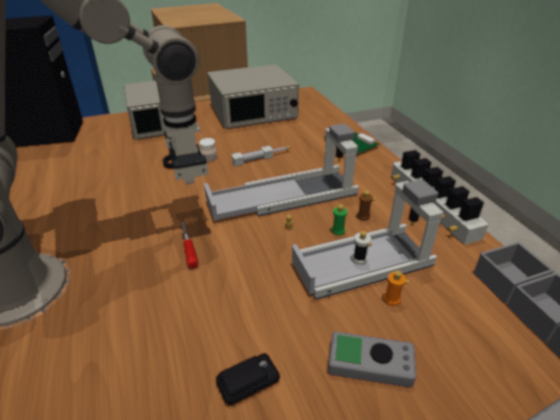

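The shut gripper hangs in front of the empty lip at pixel (190,175), clear of the screwdriver. Next I lower it and push.

Call:
carry_out(targets=[{"rotation": [0,0,0],"delta_pos": [0.15,-0.05,0.04],"jaw": 1},{"rotation": [0,0,0],"delta_pos": [0.3,-0.05,0.04],"jaw": 1},{"rotation": [0,0,0],"delta_pos": [0.37,-0.05,0.04],"jaw": 1},{"rotation": [0,0,0],"delta_pos": [0.37,-0.05,0.04],"jaw": 1}])

```text
clock: 2.0
tcp_pos: [435.0, 126.1, 36.9]
eef_rot: [1.88, 1.566, -2.828]
contact_force: [0.7, 0.8, -0.5]
finger_gap: 0.2
```

Call:
carry_out(targets=[{"rotation": [0,0,0],"delta_pos": [0,-0.03,0],"jaw": 1},{"rotation": [0,0,0],"delta_pos": [0,-0.06,0],"jaw": 1},{"rotation": [0,0,0],"delta_pos": [0,-0.09,0],"jaw": 1},{"rotation": [0,0,0],"delta_pos": [0,-0.12,0],"jaw": 1},{"rotation": [0,0,0],"delta_pos": [0,-0.15,0],"jaw": 1}])

```text
clock: 2.5
tcp_pos: [465.1, 126.2, 37.0]
eef_rot: [1.83, 1.566, -2.878]
contact_force: [-2.5, 0.4, 1.7]
finger_gap: -0.1
```

Call:
carry_out(targets=[{"rotation": [0,0,0],"delta_pos": [0,-0.04,0],"jaw": 1},{"rotation": [0,0,0],"delta_pos": [0,-0.08,0],"jaw": 1},{"rotation": [0,0,0],"delta_pos": [0,-0.12,0],"jaw": 1},{"rotation": [0,0,0],"delta_pos": [0,-0.16,0],"jaw": 1},{"rotation": [0,0,0],"delta_pos": [0,-0.2,0],"jaw": 1}])

```text
clock: 3.0
tcp_pos: [505.8, 126.3, 36.8]
eef_rot: [1.845, 1.566, -2.863]
contact_force: [-3.0, -0.0, 2.4]
finger_gap: 0.7
```

Call:
carry_out(targets=[{"rotation": [0,0,0],"delta_pos": [0,-0.03,0],"jaw": 1},{"rotation": [0,0,0],"delta_pos": [0,-0.06,0],"jaw": 1},{"rotation": [0,0,0],"delta_pos": [0,-0.09,0],"jaw": 1},{"rotation": [0,0,0],"delta_pos": [0,-0.12,0],"jaw": 1},{"rotation": [0,0,0],"delta_pos": [0,-0.15,0],"jaw": 1}])

```text
clock: 3.5
tcp_pos: [536.3, 126.4, 36.7]
eef_rot: [1.863, 1.566, -2.845]
contact_force: [-2.9, -0.0, 2.0]
finger_gap: 0.3
```

Call:
carry_out(targets=[{"rotation": [0,0,0],"delta_pos": [0,-0.02,0],"jaw": 1},{"rotation": [0,0,0],"delta_pos": [0,-0.04,0],"jaw": 1},{"rotation": [0,0,0],"delta_pos": [0,-0.06,0],"jaw": 1},{"rotation": [0,0,0],"delta_pos": [0,-0.08,0],"jaw": 1},{"rotation": [0,0,0],"delta_pos": [0,-0.1,0],"jaw": 1}])

```text
clock: 4.0
tcp_pos: [556.5, 126.5, 36.6]
eef_rot: [1.869, 1.565, -2.839]
contact_force: [-2.3, -1.2, 1.4]
finger_gap: 0.3
```

Call:
carry_out(targets=[{"rotation": [0,0,0],"delta_pos": [0,-0.015,0],"jaw": 1},{"rotation": [0,0,0],"delta_pos": [0,-0.03,0],"jaw": 1},{"rotation": [0,0,0],"delta_pos": [0,-0.045,0],"jaw": 1}])

```text
clock: 4.3
tcp_pos: [565.7, 126.5, 36.6]
eef_rot: [1.87, 1.565, -2.838]
contact_force: [-2.9, -1.5, 2.3]
finger_gap: 0.3
```

Call:
carry_out(targets=[{"rotation": [0,0,0],"delta_pos": [0,-0.015,0],"jaw": 1},{"rotation": [0,0,0],"delta_pos": [0,-0.03,0],"jaw": 1},{"rotation": [0,0,0],"delta_pos": [0,-0.03,0],"jaw": 1}])

```text
clock: 4.6
tcp_pos: [570.8, 126.5, 36.4]
eef_rot: [1.787, 1.563, -2.921]
contact_force: [-5.7, -0.8, 4.1]
finger_gap: 0.5
```

Call:
carry_out(targets=[{"rotation": [0,0,0],"delta_pos": [0,-0.01,0],"jaw": 1},{"rotation": [0,0,0],"delta_pos": [0,-0.02,0],"jaw": 1},{"rotation": [0,0,0],"delta_pos": [0,-0.02,0],"jaw": 1}])

```text
clock: 4.9
tcp_pos: [570.7, 126.6, 36.1]
eef_rot: [1.702, 1.553, -3.006]
contact_force: [-16.4, -2.1, 11.8]
finger_gap: 0.4
```

Call:
carry_out(targets=[{"rotation": [0,0,0],"delta_pos": [0,-0.015,0],"jaw": 1},{"rotation": [0,0,0],"delta_pos": [0,-0.025,0],"jaw": 1}])

```text
clock: 5.1
tcp_pos: [570.6, 126.6, 36.0]
eef_rot: [1.675, 1.541, -3.033]
contact_force: [-24.4, -1.7, 20.6]
finger_gap: 0.9
```

The tray stops hard at TCP x of about 570.8, so it is home. I'll back off and lift.

Call:
carry_out(targets=[{"rotation": [0,0,0],"delta_pos": [0,0.05,0],"jaw": 1},{"rotation": [0,0,0],"delta_pos": [0,0.15,0],"jaw": 1},{"rotation": [0,0,0],"delta_pos": [0,0.2,0],"jaw": 1},{"rotation": [0,0,0],"delta_pos": [-0.2,0.2,0],"jaw": 1},{"rotation": [0,0,0],"delta_pos": [-0.4,0.2,0],"jaw": 1}])

```text
clock: 5.6
tcp_pos: [532.5, 126.6, 117.3]
eef_rot: [1.67, 1.54, -3.037]
contact_force: [1.4, -0.1, 0.3]
finger_gap: 0.7
```

```bash
python3 -c "
from h import *
snap('top','top2');snap('side','side2')
goal([665,-192,160])
a=cv2.imread('pics/top2.png');b=cv2.imread('pics/side2.png')
cv2.imwrite('pics/z4.png',np.hstack([cv2.resize(a[170:270,180:310],None,fx=3,fy=3,interpolation=2),cv2.resize(b[140:240,200:330],None,fx=3,fy=3,interpolation=2)]))"
```

```text
t 5.7 tcp [537.1 127.1 122.5] F [ 0.9 -0.3  0.3] gap 0.5 j [ 0.09  0.5   1.58 -0.    1.08 -1.48]
delta [-0.1951 -0.6282 -1.5991] rot [ 0.0049 -0.0019 -0.0165]
```

View pics/z4.png

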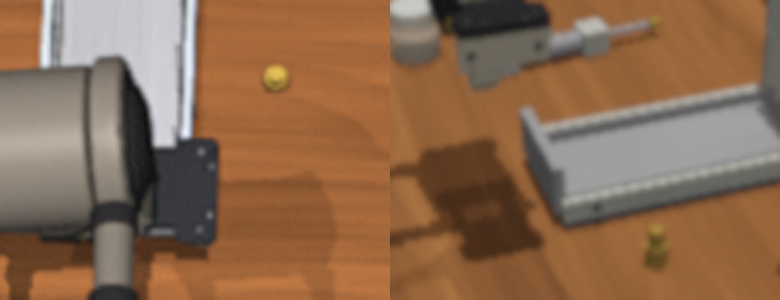

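Call:
carry_out(targets=[{"rotation": [0,0,-0.016],"delta_pos": [-0.2,0,0],"jaw": 1},{"rotation": [0,0,-0.016],"delta_pos": [-0.2,-0.28,-0.8],"jaw": 1},{"rotation": [0,0,-0.016],"delta_pos": [-0.2,-0.28,-0.8],"jaw": 1},{"rotation": [0,0,-0.016],"delta_pos": [-0.2,-0.28,-0.8],"jaw": 1},{"rotation": [0,0,-0.016],"delta_pos": [-0.2,-0.28,-0.8],"jaw": 1}])

```text
clock: 6.2
tcp_pos: [596.1, -36.8, 161.5]
eef_rot: [-2.788, 1.567, -1.215]
contact_force: [0.2, 0.6, -0.4]
finger_gap: 0.6
```

```bash
python3 -c "
from h import *
goal([652,-192,120])"
```

```text
t 6.2 tcp [596.1 -36.8 161.5] F [ 0.2  0.6 -0.4] gap 0.6 j [-0.19  0.53  1.41 -0.    1.2  -1.76]
delta [ 0.2106 -0.2778 -0.7759] rot [ 0.0018 -0.0031  0.0012]
```

Call:
carry_out(targets=[{"rotation": [0,0,0],"delta_pos": [0,-0.278,-0.776],"jaw": 1},{"rotation": [0,0,0],"delta_pos": [0,-0.278,-0.776],"jaw": 1},{"rotation": [0,0,0],"delta_pos": [0.1,-0.278,-0.776],"jaw": 1},{"rotation": [0,0,0],"delta_pos": [0.2,-0.278,-0.776],"jaw": 1},{"rotation": [0,0,0],"delta_pos": [0.2,-0.278,-0.776],"jaw": 1}])

```text
clock: 6.7
tcp_pos: [650.6, -194.5, 117.0]
eef_rot: [1.805, 1.566, -2.909]
contact_force: [-1.2, 0.9, 0.0]
finger_gap: 0.5
```

```bash
python3 -c "
from h import *
snap('top','top3');snap('side','side3')
goal([652,-192,36])
a=cv2.imread('pics/top3.png');b=cv2.imread('pics/side3.png')
cv2.imwrite('pics/z5.png',np.hstack([cv2.resize(a[130:250,290:420],None,fx=3,fy=3,interpolation=2),cv2.resize(b[170:290,280:410],None,fx=3,fy=3,interpolation=2)]))"
```

```text
t 6.8 tcp [ 651.7 -191.6  120.8] F [-0.2  0.3 -0.2] gap 0.7 j [-0.4   0.71  1.19 -0.    1.24 -1.97]
delta [ 0.4242 -0.0019 -0.0015] rot [ 0.0013 -0.0017 -0.0007]
```

View pics/z5.png

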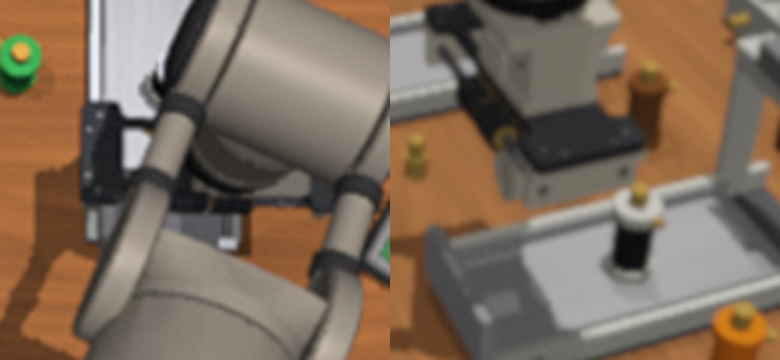

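The tip is above the tray floor between the lip and the actuator, whose body is at pixel (632,240) in the crop and standing upright. I'll lower it slowly.

Call:
carry_out(targets=[{"rotation": [0,0,0],"delta_pos": [0.1,0,0],"jaw": 1},{"rotation": [0,0,0],"delta_pos": [0.2,0,0],"jaw": 1},{"rotation": [0,0,0],"delta_pos": [0.3,0,0],"jaw": 1},{"rotation": [0,0,0],"delta_pos": [0.38,0,0],"jaw": 1},{"rotation": [0,0,0],"delta_pos": [0.42,0,0],"jaw": 1}])

```text
clock: 7.3
tcp_pos: [651.7, -189.8, 36.8]
eef_rot: [2.591, 1.569, -2.118]
contact_force: [-0.8, 0.7, -0.3]
finger_gap: 0.2
```

Call:
carry_out(targets=[{"rotation": [0,0,0],"delta_pos": [0,0.015,0],"jaw": 1},{"rotation": [0,0,0],"delta_pos": [0,0.03,0],"jaw": 1},{"rotation": [0,0,0],"delta_pos": [0,0.045,0],"jaw": 1},{"rotation": [0,0,0],"delta_pos": [0,0.055,0],"jaw": 1},{"rotation": [0,0,0],"delta_pos": [0,0.065,0],"jaw": 1}])

```text
clock: 7.8
tcp_pos: [638.8, -190.0, 37.5]
eef_rot: [-3.019, 1.569, -1.445]
contact_force: [-0.0, 0.2, -0.4]
finger_gap: 0.7
```

Call:
carry_out(targets=[{"rotation": [0,0,0],"delta_pos": [0,0.008,0],"jaw": 1},{"rotation": [0,0,0],"delta_pos": [0,0.016,0],"jaw": 1},{"rotation": [0,0,0],"delta_pos": [0,0.024,0],"jaw": 1},{"rotation": [0,0,0],"delta_pos": [0,0.032,0],"jaw": 1},{"rotation": [0,0,0],"delta_pos": [0,0.04,0],"jaw": 1}])

```text
clock: 8.3
tcp_pos: [630.6, -190.0, 37.4]
eef_rot: [-3.09, 1.569, -1.516]
contact_force: [-0.3, 0.7, 0.6]
finger_gap: 0.6
```

Call:
carry_out(targets=[{"rotation": [0,0,0],"delta_pos": [0,0.005,0],"jaw": 1},{"rotation": [0,0,0],"delta_pos": [0,0.01,0],"jaw": 1},{"rotation": [0,0,0],"delta_pos": [0,0.015,0],"jaw": 1},{"rotation": [0,0,0],"delta_pos": [0,0.02,0],"jaw": 1},{"rotation": [0,0,0],"delta_pos": [0,0.025,0],"jaw": 1}])

```text
clock: 8.8
tcp_pos: [626.1, -190.1, 37.5]
eef_rot: [-2.564, 1.568, -0.991]
contact_force: [2.5, -0.4, -2.6]
finger_gap: 0.1
```

Call:
carry_out(targets=[{"rotation": [0,0,0],"delta_pos": [0,0.005,0],"jaw": 1},{"rotation": [0,0,0],"delta_pos": [0,0.01,0],"jaw": 1},{"rotation": [0,0,0],"delta_pos": [0,0.015,0],"jaw": 1},{"rotation": [0,0,0],"delta_pos": [0,0.02,0],"jaw": 1},{"rotation": [0,0,0],"delta_pos": [0,0.025,0],"jaw": 1}])

```text
clock: 9.3
tcp_pos: [621.0, -190.0, 37.5]
eef_rot: [-2.53, 1.568, -0.956]
contact_force: [1.9, -0.3, -1.6]
finger_gap: 0.8
```

Call:
carry_out(targets=[{"rotation": [0,0,0],"delta_pos": [0,0.007,0],"jaw": 1},{"rotation": [0,0,0],"delta_pos": [0,0.016,0],"jaw": 1},{"rotation": [0,0,0],"delta_pos": [0,0.027,0],"jaw": 1},{"rotation": [0,0,0],"delta_pos": [0,0.039,0],"jaw": 1},{"rotation": [0,0,0],"delta_pos": [0,0.051,0],"jaw": 1}])

```text
clock: 9.8
tcp_pos: [610.6, -190.0, 37.5]
eef_rot: [-2.522, 1.568, -0.949]
contact_force: [2.6, 0.2, -2.1]
finger_gap: 0.2
```

Call:
carry_out(targets=[{"rotation": [0,0,0],"delta_pos": [0,0.013,0],"jaw": 1},{"rotation": [0,0,0],"delta_pos": [0,0.026,0],"jaw": 1},{"rotation": [0,0,0],"delta_pos": [0,0.039,0],"jaw": 1},{"rotation": [0,0,0],"delta_pos": [0,0.052,0],"jaw": 1},{"rotation": [0,0,0],"delta_pos": [0,0.065,0],"jaw": 1}])

```text
clock: 10.3
tcp_pos: [597.4, -190.0, 37.5]
eef_rot: [-2.495, 1.569, -0.922]
contact_force: [2.3, 1.3, -1.8]
finger_gap: 0.9
```

```bash
python3 -c "
from h import *
snap('side','side4')
goal([520,-192,37])
b=cv2.imread('pics/side4.png')
cv2.imwrite('pics/z6.png',cv2.resize(b[170:310,230:440],None,fx=3,fy=3,interpolation=2))"
```

```text
t 10.35 tcp [ 596.9 -190.    37.5] F [ 0.3  0.7 -0.3] gap 0.5 j [-0.43  0.71  1.45 -0.    0.98 -2.  ]
delta [ 0.0021  0.3847 -0.0087] rot [ 0.0028 -0.0017  0.0008]
```

View pics/z6.png

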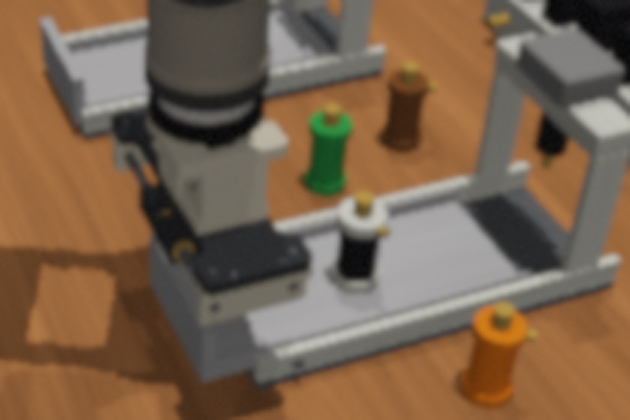

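The tray follows the finger and the actuator stands upright at crop (360,245). I'll keep drawing.

Call:
carry_out(targets=[{"rotation": [0,0,0],"delta_pos": [0,0.006,0],"jaw": 1},{"rotation": [0,0,0],"delta_pos": [0,0.015,0],"jaw": 1},{"rotation": [0,0,0],"delta_pos": [0,0.027,0],"jaw": 1},{"rotation": [0,0,0],"delta_pos": [0,0.04,0],"jaw": 1},{"rotation": [0,0,0],"delta_pos": [0,0.054,0],"jaw": 1}])

```text
clock: 10.85
tcp_pos: [586.0, -190.1, 37.5]
eef_rot: [-2.669, 1.569, -1.095]
contact_force: [2.5, 0.7, -1.3]
finger_gap: 0.4
```

Call:
carry_out(targets=[{"rotation": [0,0,0],"delta_pos": [0,0.015,0],"jaw": 1},{"rotation": [0,0,0],"delta_pos": [0,0.03,0],"jaw": 1},{"rotation": [0,0,0],"delta_pos": [0,0.045,0],"jaw": 1},{"rotation": [0,0,0],"delta_pos": [0,0.06,0],"jaw": 1},{"rotation": [0,0,0],"delta_pos": [0,0.075,0],"jaw": 1}])

```text
clock: 11.35
tcp_pos: [570.7, -190.1, 37.5]
eef_rot: [-2.657, 1.569, -1.084]
contact_force: [1.8, 0.7, -0.1]
finger_gap: 0.9
```

Call:
carry_out(targets=[{"rotation": [0,0,0],"delta_pos": [0,0.015,0],"jaw": 1},{"rotation": [0,0,0],"delta_pos": [0,0.03,0],"jaw": 1},{"rotation": [0,0,0],"delta_pos": [0,0.045,0],"jaw": 1},{"rotation": [0,0,0],"delta_pos": [0,0.06,0],"jaw": 1},{"rotation": [0,0,0],"delta_pos": [0,0.075,0],"jaw": 1}])

```text
clock: 11.85
tcp_pos: [555.5, -190.0, 37.5]
eef_rot: [-2.635, 1.569, -1.061]
contact_force: [2.2, 2.5, -0.4]
finger_gap: 0.7
```

Call:
carry_out(targets=[{"rotation": [0,0,0],"delta_pos": [0,0.015,0],"jaw": 1},{"rotation": [0,0,0],"delta_pos": [0,0.03,0],"jaw": 1},{"rotation": [0,0,0],"delta_pos": [0,0.045,0],"jaw": 1},{"rotation": [0,0,0],"delta_pos": [0,0.06,0],"jaw": 1},{"rotation": [0,0,0],"delta_pos": [0,0.075,0],"jaw": 1}])

```text
clock: 12.35
tcp_pos: [540.2, -190.0, 37.5]
eef_rot: [-2.623, 1.569, -1.049]
contact_force: [3.0, 1.3, 0.2]
finger_gap: 0.6
```

Call:
carry_out(targets=[{"rotation": [0,0,0],"delta_pos": [0,0.015,0],"jaw": 1},{"rotation": [0,0,0],"delta_pos": [0,0.03,0],"jaw": 1},{"rotation": [0,0,0],"delta_pos": [0,0.045,0],"jaw": 1},{"rotation": [0,0,0],"delta_pos": [0,0.057,0],"jaw": 1},{"rotation": [0,0,0],"delta_pos": [0,0.067,0],"jaw": 1}])

```text
clock: 12.85
tcp_pos: [526.6, -190.0, 37.5]
eef_rot: [-2.629, 1.569, -1.055]
contact_force: [2.5, 2.4, -0.0]
finger_gap: 0.5
```

Now slowly, about 1 mm per row, toward the stop.

Call:
carry_out(targets=[{"rotation": [0,0,0],"delta_pos": [0,0.008,0],"jaw": 1},{"rotation": [0,0,0],"delta_pos": [0,0.015,0],"jaw": 1},{"rotation": [0,0,0],"delta_pos": [0,0.022,0],"jaw": 1},{"rotation": [0,0,0],"delta_pos": [0,0.029,0],"jaw": 1},{"rotation": [0,0,0],"delta_pos": [0,0.036,0],"jaw": 1}])

```text
clock: 13.35
tcp_pos: [519.3, -190.0, 37.5]
eef_rot: [-2.604, 1.569, -1.031]
contact_force: [2.2, 2.0, -1.8]
finger_gap: 0.3
```

Call:
carry_out(targets=[{"rotation": [0,0,0],"delta_pos": [0,0.006,0],"jaw": 1},{"rotation": [0,0,0],"delta_pos": [0,0.011,0],"jaw": 1},{"rotation": [0,0,0],"delta_pos": [0,0.016,0],"jaw": 1},{"rotation": [0,0,0],"delta_pos": [0,0.021,0],"jaw": 1},{"rotation": [0,0,0],"delta_pos": [0,0.026,0],"jaw": 1}])

```text
clock: 13.85
tcp_pos: [514.0, -190.1, 37.5]
eef_rot: [-2.598, 1.569, -1.024]
contact_force: [2.6, 2.0, -0.2]
finger_gap: 0.5
```

Call:
carry_out(targets=[{"rotation": [0,0,0],"delta_pos": [0,0.005,0],"jaw": 1},{"rotation": [0,0,0],"delta_pos": [0,0.01,0],"jaw": 1},{"rotation": [0,0,0],"delta_pos": [0,0.015,0],"jaw": 1},{"rotation": [0,0,0],"delta_pos": [0,0.02,0],"jaw": 1},{"rotation": [0,0,0],"delta_pos": [0,0.025,0],"jaw": 1}])

```text
clock: 14.35
tcp_pos: [510.1, -190.1, 37.6]
eef_rot: [-2.059, 1.567, -0.486]
contact_force: [9.0, 3.5, -5.4]
finger_gap: 0.3
```

Call:
carry_out(targets=[{"rotation": [0,0,0],"delta_pos": [0,0.005,0],"jaw": 1},{"rotation": [0,0,0],"delta_pos": [0,0.01,0],"jaw": 1},{"rotation": [0,0,0],"delta_pos": [0,0.015,0],"jaw": 1},{"rotation": [0,0,0],"delta_pos": [0,0.02,0],"jaw": 1},{"rotation": [0,0,0],"delta_pos": [0,0.025,0],"jaw": 1}])

```text
clock: 14.85
tcp_pos: [510.1, -190.3, 37.9]
eef_rot: [-1.808, 1.556, -0.236]
contact_force: [25.1, 6.4, -16.4]
finger_gap: 0.2
```

Hard stop at TCP x=510.1. I'll unload the finger gently, clear the lip and lift out.

Call:
carry_out(targets=[{"rotation": [0,0,0],"delta_pos": [0,-0.01,0],"jaw": 1},{"rotation": [0,0,0],"delta_pos": [0,-0.03,0],"jaw": 1},{"rotation": [0,0,0],"delta_pos": [0,-0.07,0],"jaw": 1},{"rotation": [0,0,0],"delta_pos": [0,-0.1,0],"jaw": 1},{"rotation": [0,0,0],"delta_pos": [0,-0.1,0],"jaw": 1}])

```text
clock: 15.35
tcp_pos: [530.9, -190.5, 38.2]
eef_rot: [-1.826, 1.556, -0.254]
contact_force: [-0.2, -0.4, 0.3]
finger_gap: 0.6
```

Call:
carry_out(targets=[{"rotation": [0,0,0],"delta_pos": [-0.1,0,0],"jaw": 1},{"rotation": [0,0,0],"delta_pos": [-0.25,0,0],"jaw": 1},{"rotation": [0,0,0],"delta_pos": [-0.45,0,0],"jaw": 1},{"rotation": [0,0,0],"delta_pos": [-0.65,0,0],"jaw": 1},{"rotation": [0,0,0],"delta_pos": [-0.85,0,0],"jaw": 1}])

```text
clock: 15.85
tcp_pos: [527.7, -189.8, 209.7]
eef_rot: [-1.833, 1.556, -0.261]
contact_force: [-0.2, -0.6, 0.7]
finger_gap: 0.4
```

Call:
carry_out(targets=[{"rotation": [0,0,0],"delta_pos": [-0.1,0.5,0.5],"jaw": 1},{"rotation": [0,0,0],"delta_pos": [-0.1,0.5,0.5],"jaw": 1},{"rotation": [0,0,0],"delta_pos": [-0.1,0.5,0.5],"jaw": 1},{"rotation": [0,0,0],"delta_pos": [-0.1,0.5,0.5],"jaw": 1},{"rotation": [0,0,0],"delta_pos": [-0.1,0.5,0.5],"jaw": 1}])

```text
clock: 16.35
tcp_pos: [427.2, -89.6, 228.6]
eef_rot: [-1.865, 1.555, -0.292]
contact_force: [0.8, -0.8, 0.2]
finger_gap: 0.8
```

```bash
python3 -c "
from h import *
f=snap('side','side5');t=snap('top','top5')
goal([520,-192,37])"
```

```text
t 16.45 tcp [428.  -90.4 228. ] F [-0.5 -0.1  0.1] gap 0.6 j [-0.38  0.17  1.76  0.    1.2  -1.96]
delta [ 0.9637 -0.4457 -0.5043] rot [ 0.0008 -0.004   0.0138]
```

View pics/side5.png

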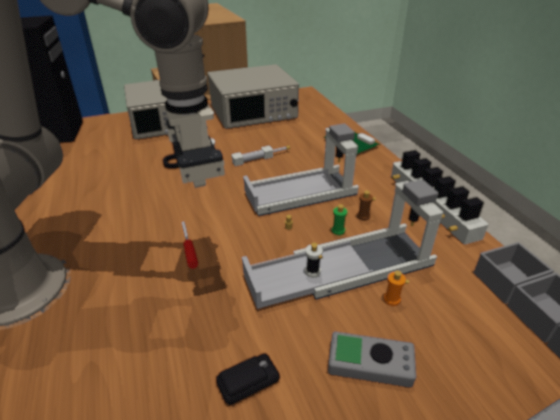

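View pics/top5.png

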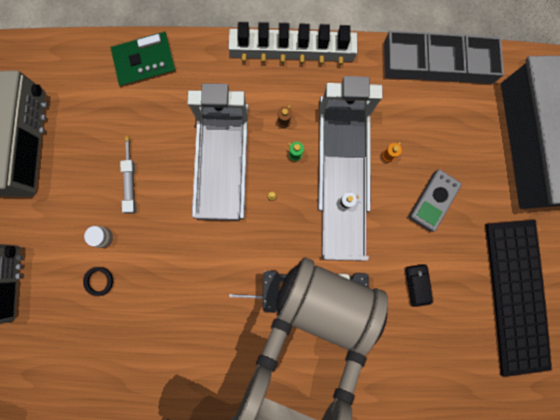

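```bash
python3 - <<'E'
from h import *
a=cv2.imread('pics/top0.png');b=cv2.imread('pics/top5.png');d=cv2.imread('pics/side5.png');c=cv2.imread('pics/side0.png')
z=lambda i,x,y:cv2.resize(i[y:y+65,x:x+65],None,fx=4,fy=4,interpolation=2)
cv2.imwrite('pics/z7.png',np.vstack([np.hstack([z(a,313,165),z(b,313,200),z(b,188,165)]),np.hstack([z(c,290,220),z(d,240,240),z(d,240,155)])]))
t=load('top5')
for P in ([495,-192,60],[490,-192,60],[585,127,60],[588,127,60]):print(P,proj(t,P),proj(load('side5'),P))
m=cv2.absdiff(a,b).max(2);print([ (x,y,w,h,A) for x,y,w,h,A in cv2.connectedComponentsWithStats((m>50).astype('uint8'))[2][1:] if A>8])
E
```

```text
[495, -192, 60] [346.  256.6] [251.6 274.4]
[490, -192, 60] [346.  258.7] [249.3 275. ]
[585, 127, 60] [216.6 216.4] [250. 187.]
[588, 127, 60] [216.6 215.1] [251.  186.7]
[(np.int32(324), np.int32(116), np.int32(42), np.int32(51), np.int32(1561)), (np.int32(199), np.int32(124), np.int32(44), np.int32(38), np.int32(1467)), (np.int32(347), np.int32(196), np.int32(6), np.int32(6), np.int32(28)), (np.int32(337), np.int32(198), np.int32(13), np.int32(13), np.int32(90)), (np.int32(320), np.int32(209), np.int32(49), np.int32(52), np.int32(2175)), (np.int32(192), np.int32(215), np.int32(48), np.int32(51), np.int32(2073)), (np.int32(160), np.int32(258), np.int32(228), np.int32(162), np.int32(14276)), (np.int32(22), np.int32(376), np.int32(102), np.int32(44), np.int32(2763)), (np.int32(263), np.int32(399), np.int32(51), np.int32(21), np.int32(237)), (np.int32(271), np.int32(410), np.int32(15), np.int32(7), np.int32(23)), (np.int32(159), np.int32(412), np.int32(17), np.int32(8), np.int32(76)), (np.int32(255), np.int32(412), np.int32(14), np.int32(8), np.int32(46))]
```

View pics/z7.png

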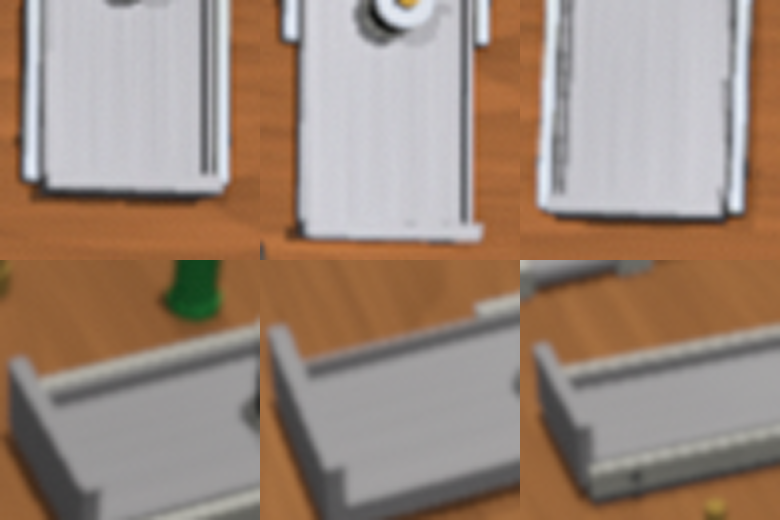

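The checks agree. The loaded lip is at x≈491, which is about 120 mm out, and the empty tray is flush at home. The actuator is upright, and the screwdriver's place at the front is partly hidden by the arm in the top view, but the side view shows it unmoved.

```bash
python3 -c "
from bench import manip
print(manip.finish_job())"
```

```text
the job is handed in; nothing more can be done
None
```

I pushed the empty tray home first, then hooked the shut fingertips behind the loaded tray's lip and drew that tray out to its stop. The job was handed in at about 16.5 s of the 51 s allowed, with the arm clear and its force reading near zero.

**Empty tray:** it met a hard stop at TCP x = 570.8 mm, where the force rose from about 3 N to 24 N along the push with no further motion. In the last pictures it sits home in its station.

**Loaded tray:** I drew it slowly, at about 30 mm/s, slowing to about 10 mm/s before the end. It met a hard stop at TCP x = 510.1 mm, with 25 N along the pull and no further motion. In the last top view its lip is at about x = 491 mm, which is about 120 mm out from the estimated home position.

**Actuator and everything else:** the actuator still stands upright on its tray. Comparing the top pictures from before and after shows changes only at the trays, the actuator riding with its tray, and the arm and its shadow.

**Checks that disagreed or fell short:**
- With a 9.5 mm finger half-width, the touch readings put the draw about 5 mm short of full. With about 12 mm they agree with the pictures, so I trusted the hard stop and the pictures.
- The arm partly hid the screwdriver in the last top view. The side view shows it in place.

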